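Unlatch the roller cover of a label dispenser and lift it off its keyhole screws

TASK

The rollers of the label dispenser have to be cleaned, so take off the plate that covers them: push the black release button so that the T-handle pops out, turn the T-handle a full quarter turn clockwise, then slide the cover up the slope until the wide ends of its keyholes stand over the screw heads, and draw it off. Lay the cover down flat, handle up, wholly on the black rubber mat without dropping it, and leave the T-handle out and turned. Do not knock over or shift the dropper case, the loose label roll, the tape roll and the dropper bottle that stand around it.

Things in the scene. Friction and masses are not known exactly. Their poses are not given: they have to be found in the camera images.
- front: Sloped front of the fixed grey label dispenser, 200 mm wide, 210 mm long up the slope. Origin: middle of its lower edge, 45 mm above the worktop. Axes: x up the slope and away from the robot, 40 degrees above level; y to the left; z square out of the slope. A label roll rides behind it, from x = 238 mm on, at most 20 mm above the slope's plane. The dispenser reaches 290 mm back from the origin.
- screw_left (a point): Left shoulder screw on which the cover hangs, at the slope's surface (x = 110, y = 60 mm of front); its twin is at y = -60 mm. Shank 6 mm across and square to the slope, head 14 mm across, head from 6.5 to 11 mm above the slope.
- cover_handle (a point): Centre of the bar handle of the loose cover, a 0.16 to 0.3 kg plate 110 (x) by 150 (y) by 4 mm. Plate axes: x up the slope as it hangs, y along the bar, z out of the plate. Bar 74 mm long, 10 wide (x), 12 high (z), on posts at y = +-32 mm (54 mm free between). This point is 34 mm above the plate's underside, 10 mm below its middle along x. Hanging, it is at x = 65, y = 0, z = 34 mm of front.
- keyhole_left (a point): Centre of the wide end (19 mm across) of the cover's left keyhole, on the plate's underside, 14 mm below the screw while it hangs; its twin is 120 mm to the right. An 8 mm slot leads up to the hanging place. Slid 14 mm up the slope (11.5 to 16.5 will pass) the plate comes off square to the slope; at 20 mm it meets a stop. Under the heads it has 2.5 mm of play: pressed on the slope it drags.
- release_top (a point): Centre of the top of the round black release button, 20 mm across, at x = 174, y = 59 mm of front, 33 mm above the slope and 6 mm proud of the latch housing. It is pressed square into the slope: travel 5 mm, about 5.5 N fully down; it lets the handle go at about 3 mm and springs back.
- t_handle (a joint): How far the T-handle has popped out, m: 0 flush in its pocket, 0.024 fully out. Once the button is pressed a spring of 5 to 10 N drives it out and keeps it out.
- latch_turn (a joint): Turn of the T-handle, rad: 0 locked (bar level), 1.571 unlatched (bar up and down the slope), growing clockwise as seen when facing the slope. It turns only while the handle is out, needs about 0.12 N m and stays where it is left. At 0 a steel tongue below the housing points down the slope to the cover's upper edge and stops it from sliding up; turned, it points left.
- t_grip (a point): Centre of the steel T-bar, 55 mm long, 12 mm wide, 14 mm high along the slope's z; at x = 174, y = 0 of front, z = 20 mm flush and 44 mm out. Its y axis runs along the bar and turns with it. Its housing is 27 mm high above the slope, from x = 153 to 195 and y = -42 to 78 mm; flush, only 1.5 mm is free round the bar.
- mat_top (a point): Centre of the upper face of the black rubber mat, 160 mm (its x) by 200 mm (its y), 2 mm thick, fixed on the worktop (z = 0) to the left or to the right of the dispenser.
- dropper_case: Bystander: grey case with a clear lid, closed, 130 mm (its x) by 190 mm (y), 51 mm high, on the other side of the dispenser than the mat. Origin: centre of its underside.
- label_roll: Bystander: loose roll of labels standing on the worktop, 120 mm across, 111 mm high. Origin: centre of its underside.
- tape_roll: Bystander: roll of packing tape lying flat, 104 mm across, 48 mm high. Origin: centre of its underside.
- bottle_d: Bystander: small amber dropper bottle in front of the dispenser, 33 mm across, 94 mm high. Origin: centre of its underside.
- cover_corner0 (a point): Upper left corner of the cover plate as it hangs (1 mm inside the edges, on the underside): x = 54, y = 74 mm from the plate's middle.
- cover_corner1 (a point): Upper right corner of the cover plate as it hangs (1 mm inside the edges, on the underside): x = 54, y = -74 mm from the plate's middle.
- cover_corner2 (a point): Lower left corner of the cover plate as it hangs (1 mm inside the edges, on the underside): x = -54, y = 74 mm from the plate's middle.
- cover_corner3 (a point): Lower right corner of the cover plate as it hangs (1 mm inside the edges, on the underside): x = -54, y = -74 mm from the plate's middle.
- cover: The whole cover plate. Origin: middle of the plate's underside; axes as for its handle.

How it is judged:
By the outcome, as a careful person would: the job done as asked, in the order asked, and still so for the second after the job is handed in, with the robot touching nothing.
It also fails if it takes over 56 s, if anything falls off the work surface, if the arm or the gripper's body presses on something with over 40 N, if the wrist force passes 120 N, or if a joint passes its speed limit or range.

ROBOT

A 7-joint arm with a two-finger parallel gripper is mounted at the origin on the work surface; the furniture and walls round the work are solid. World frame = base frame: x ahead of the robot, y to its left, z up, the work surface at z = 0. Lengths are in mm, angles in degrees, forces in N, time in s.
With the tool pointing down it reaches from about 400 to 900 mm from the base axis. Payload 5.6 kg.
Tool frame: the origin (TCP) lies midway between the tips of the shut fingers; the grasp point (between the pads) lies behind it (grip_point_offset is the z of the grasp point in the tool frame, in mm); z points along the fingers, y is the direction in which the jaws open and shut (so a half turn about z gives the same grasp; the last joint's range is limited). The gripper opens to 92 mm and grips with 3 to 60 N. Pads are 20 mm wide; open, the fingers measure 128 mm over their backs; the gripper's body (75 mm by 189 mm) begins 69 mm behind the grasp point.
Start: joints at [-72.021, 26.786, -0.665, 91.828, 0.344, 61.387, -3.226], TCP at [227.073, 609.055, 181.792] pointing down, gripper open.
Joint ranges: [-144.91, 144.91], [-17.63, 115.5], [-89.93, 88.59], [15.96, 139.68], [-74.01, 254.01], [8.47, 105.57], [-167.45, 167.45]. Speed limits (degrees/s): [147.25, 147.25, 180, 180, 180, 180, 180].

INTERFACE

Orientations are given as a 3x3 rotation matrix whose columns are the frame's x, y, z axes.
In Python, from plant import * gives the robot as it stands. Calls block until the motion is done:
- movep(position, orientation): joint-space move of the TCP to a pose.
- move_l(position, orientation=None, velocity=150): straight line of the TCP; orientation=None keeps the orientation; velocity is the mean speed in mm/s.
- move_joints(angles): joint-space move.
- open_gripper() and close_gripper(newtons=None): open the fingers fully, or close them until they stop; newtons is the grip in N (None keeps the last).
- dwell(seconds).
- inverse_kinematics(position, orientation): joint angles nearest the present ones, or None.
- grab_frame(name): name is "scene" or "side" or "wrist"; returns the picture (400x640x3 uint8, red, green, blue); there is no depth.
- camera_params(name): a dict with "fx", "fy", "cx", "cy" (pixels), "world_from_camera" (4x4, takes a point from camera to world coordinates). Camera axes: x right, y down, z forward; pixel columns grow to the right and rows downward; lengths in mm; the calibration is good to about 2 mm. A picture is of the moment at which its call begins: read the wrist's pose just before it. camera_params takes no time and is no camera call; for the wrist camera it gives the pose at the moment of the call.
A pose or a line that the arm cannot do raises IKError and nothing moves.
- sign_off(): hands the job in, once; it reports no verdict.
Readings, each from a call of its own:
- current_time(): time.
- current_qpos(): joint angles.
- current_joint_vel(): joint speeds.
- current_joint_torque(): joint torques, N m.
- current_tcp_pos(): TCP position.
- current_tool_rot(): TCP orientation.
- current_wrist_force(): force on the tool from outside, world axes, zero at the start.
- current_wrist_torque(): the same for the moment, N m.
- current_finger_gap(): opening from 0.0 (shut) to 1.0 (fully open).
Only numpy, scipy, OpenCV 4.12 (cv2) and the standard library are available. Lean on these libraries where they do the work, as an engineer would, in place of code of your own. Each camera call takes 0.05 s, during which the arm holds its last target. There are 200 camera calls.

## Working session

There is one attempt and no reset: what is moved stays moved. The work goes in short steps, each a Python script; the robot and the scene stay as the last script left them, time stands still between calls to the robot, and variables do not carry over. Pictures are saved under pics/ and viewed, about 8 in all and at most 12, crops included, and the job is handed in when it is done.

```bash
ls; mkdir -p pics
python3 - <<'E'
from plant import *
import cv2,numpy as np
for n in("scene","side","wrist"):
    f=grab_frame(n);cv2.imwrite(f"pics/{n}0.png",f[:,:,::-1])
    c=camera_params(n);print(n,c["fx"],c["cx"],c["cy"]);print(np.round(c["world_from_camera"],3).tolist())
print(current_time(),current_tool_rot())
try: print(grip_point_offset)
except Exception as e: print(e)
E
```

```text
pics
scene 380.9931009264024 317.4332644875425 198.39844775037375
[[-0.867, -0.386, 0.316, 298.193], [-0.499, 0.669, -0.551, 394.289], [0.001, -0.636, -0.772, 778.927], [0.0, 0.0, 0.0, 1.0]]
side 414.4946134566354 331.50152104558987 201.26588687371031
[[-1.0, 0.017, -0.012, 596.313], [0.018, 0.439, -0.898, 949.091], [-0.01, -0.898, -0.439, 617.581], [0.0, 0.0, 0.0, 1.0]]
wrist 299.03827318892195 319.84103145629524 201.05623671272198
[[0.35, 0.898, 0.268, 151.224], [0.937, -0.334, -0.103, 637.319], [-0.002, 0.287, -0.958, 383.432], [0.0, 0.0, 0.0, 1.0]]
0.15 [[-9.36994174e-01  3.49344790e-01 -3.67490862e-04]
 [ 3.49344968e-01  9.36993305e-01 -1.28019146e-03]
 [-1.02891739e-04 -1.32791302e-03 -9.99999113e-01]]
-18.700000000000003
```

View pics/scene0.png

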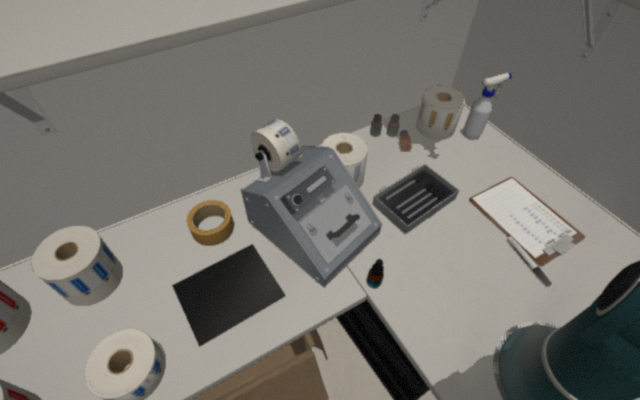

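View pics/side0.png

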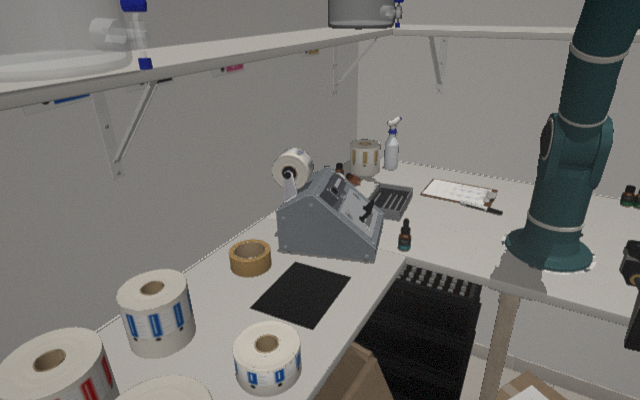

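```bash
cat > h.py <<'E'
from plant import *
import numpy as np, cv2
from scipy.spatial.transform import Rotation as R
from scipy.optimize import least_squares
def ray(c,uv):
    T=np.array(c["world_from_camera"]);d=np.array([(uv[0]-c["cx"])/c["fx"],(uv[1]-c["cy"])/c["fy"],1.])
    return T[:3,3],T[:3,:3]@d
def atz(c,uv,z):
    o,d=ray(c,uv);return o+d*(z-o[2])/d[2]
def proj(c,P):
    T=np.array(c["world_from_camera"]);p=(np.atleast_2d(P)-T[:3,3])@T[:3,:3]
    return np.c_[p[:,0]/p[:,2]*c["fx"]+c["cx"],p[:,1]/p[:,2]*c["fy"]+c["cy"]]
def save(n,img,box=None,s=1):
    if box: img=img[box[1]:box[3],box[0]:box[2]]
    cv2.imwrite(f"pics/{n}.png",cv2.resize(img,None,fx=s,fy=s,interpolation=cv2.INTER_CUBIC)[:,:,::-1])
E
python3 - <<'E'
from h import *
c=camera_params("scene");s=camera_params("side")
print("mat",[atz(c,u,2).round() for u in[(174,288),(255,246),(285,294),(201,343)]])
print("mat side",[atz(s,u,2).round() for u in[(297,264),(351,275),(309,325),(253,296)]])
print("low corner",atz(c,(322,283),0).round(),atz(c,(381,228),45).round())
print("side",atz(s,(377,258),0).round(),atz(s,(278,252),0).round())
print("bottle",atz(c,(373,285),0).round(),"tape",atz(c,(210,225),24).round(),atz(s,(250,262),24).round())
a=grab_frame("scene")[110:290,230:390];b=grab_frame("side")[130:270,260:420]
a=cv2.resize(a,None,fx=2.5,fy=3*.83333,interpolation=cv2.INTER_CUBIC)
E
```

```text
mat [array([763., 221.,   2.]), array([672.,  42.,   2.]), array([543., 110.,   2.]), array([631., 283.,   2.])]
mat side [array([676.,  56.,   2.]), array([539., 108.,   2.]), array([638., 280.,   2.]), array([770., 182.,   2.])]
low corner [486.  46.   0.] [ 425. -126.   45.]
side [466.  33.   0.] [731.  -5.   0.]
bottle [385.  -7.   0.] tape [792.  58.  24.] [792.  75.  24.]
```

```bash
cat >> h.py <<'E'
def frame(p):  # p=(x,y,yaw rad) -> origin, R
    Rz=R.from_euler('z',p[2]).as_matrix(); a=np.radians(40)
    F=Rz@np.array([[np.cos(a),0,-np.sin(a)],[0,1,0],[np.sin(a),0,np.cos(a)]])
    return np.array([p[0],p[1],p[3] if len(p)>3 else 45.]),F
def tool(F,ang=0):  # z into slope, tool y = +-front x turned by ang about tool z
    return np.c_[-F[:,1],-F[:,0],-F[:,2]]@R.from_euler('z',ang,degrees=True).as_matrix()
E
python3 - <<'E'
from h import *
o,F=frame((455,-45,np.radians(-19)))
q0=current_qpos()
for x,y,z in[(100,0,130),(174,0,31),(65,0,14),(174,59,36)]:
  for ang in(0,90,180,270):
    q=inverse_kinematics(o+F@[x,y,z],tool(F,ang)); print(x,y,ang,None if q is None else np.round(q))
E
```

```text
100 0 0 None
100 0 90 None
100 0 180 None
100 0 270 None
174 0 0 [-27.   4.  24. 138.  84.  13.  78.]
174 0 90 [-35.   4.  32. 138.  84.  12. -12.]
174 0 180 [ -30.    4.   27.  138.   84.   13. -102.]
174 0 270 [  8.   5. -13. 136.  85.  16. 167.]
65 0 0 None
65 0 90 None
65 0 180 None
65 0 270 None
174 59 0 [-30.   6.  18. 135.  76.  19.  79.]
174 59 90 [-41.   6.  29. 135.  75.  18. -11.]
174 59 180 [ -33.    6.   21.  135.   76.   18. -101.]
174 59 270 [ 53.  23. -74. 131.  89.  42. 165.]
```

Run:
```python
from h import *
o,F=frame((455,-45,np.radians(-19)))
# find view poses: tool z tilt t from slope normal towards vertical-down
for t in(0,20,40):
  Ft=F@R.from_euler('y',t,degrees=True).as_matrix()
  n=Ft[:,2]
  for x in(65,110,174):
    for h in (15,60,120,180):
      r=[]
      for ang in(0,90,180):
        q=inverse_kinematics(o+F@[x,0,10]+n*h,tool(Ft,ang)); r.append(None if q is None else np.round(q).astype(int).tolist())
      print(t,n.round(2),x,h,r)
a=grab_frame("scene");b=grab_frame("side")
A=cv2.resize(a[130:290,235:395],None,fx=3.7,fy=3.7,interpolation=2)
save("sc",A)
```

```text
0 [-0.61  0.21  0.77] 65 15 [None, None, None]
0 [-0.61  0.21  0.77] 65 60 [None, None, None]
0 [-0.61  0.21  0.77] 65 120 [None, None, None]
0 [-0.61  0.21  0.77] 65 180 [None, None, None]
0 [-0.61  0.21  0.77] 110 15 [None, None, None]
0 [-0.61  0.21  0.77] 110 60 [None, None, None]
0 [-0.61  0.21  0.77] 110 120 [None, None, None]
0 [-0.61  0.21  0.77] 110 180 [None, None, None]
0 [-0.61  0.21  0.77] 174 15 [[-27, 5, 24, 137, 87, 12, 74], [-35, 5, 32, 138, 88, 12, -16], [-29, 5, 26, 137, 87, 12, -106]]
0 [-0.61  0.21  0.77] 174 60 [[-31, -3, 25, 139, 68, 19, 93], [-39, -4, 32, 139, 69, 19, 3], [-32, -3, 25, 139, 69, 19, -87]]
0 [-0.61  0.21  0.77] 174 120 [[-35, -14, 22, 139, 57, 30, 104], [-47, -16, 32, 139, 61, 33, 11], [-40, -15, 26, 139, 58, 31, -77]]
0 [-0.61  0.21  0.77] 174 180 [None, None, None]
20 [-0.32  0.11  0.94] 65 15 [[-12, 9, 10, 133, 16, 20, 144], [-22, 9, 21, 134, 11, 20, 59], [-27, 9, 26, 134, 9, 19, -28]]
20 [-0.32  0.11  0.94] 65 60 [[-23, 2, 20, 133, 15, 27, 146], [-34, 1, 31, 134, 15, 27, 57], [-38, 1, 36, 134, 14, 27, -33]]
20 [-0.32  0.11  0.94] 65 120 [[-3
[... 1983 characters left out ...]
10 120 [[59, 32, -75, 101, 32, 73, 137], [-29, 13, 38, 106, -9, 64, 84], [-33, 14, 45, 106, -11, 64, -4]]
40 [0. 0. 1.] 110 180 [[60, 27, -74, 96, 26, 77, 142], [-31, 10, 41, 102, -7, 71, 82], [-35, 10, 45, 102, -8, 71, -7]]
40 [0. 0. 1.] 174 15 [[55, 44, -76, 99, 45, 74, 130], [-23, 22, 36, 104, -15, 59, 90], [-27, 24, 42, 104, -18, 59, 3]]
40 [0. 0. 1.] 174 60 [[55, 40, -75, 96, 40, 76, 134], [-25, 20, 38, 101, -13, 64, 89], [-28, 21, 43, 101, -16, 64, 1]]
40 [0. 0. 1.] 174 120 [[56, 35, -75, 92, 35, 80, 138], [-27, 17, 41, 97, -12, 71, 87], [-29, 18, 44, 97, -13, 71, -2]]
40 [0. 0. 1.] 174 180 [[56, 32, -75, 87, 31, 85, 141], [-29, 15, 43, 92, -10, 77, 86], [-30, 15, 45, 92, -11, 78, -3]]
```

View pics/sc.png

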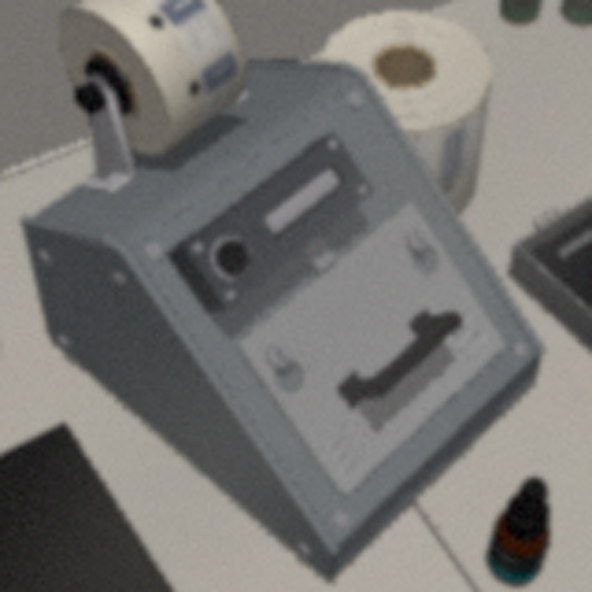

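The scene crop shows the mat to the left and the tape roll behind it. In crop pixels, the button is at (232,258), the T-bar at (303,202), the handle bar at (400,358), and the plate corners at (240,335), (415,203), (345,492) and (505,355). I'll fit the front's pose to these, then find a wrist view.

```bash
cat >> h.py <<'E'
M=dict(button=(174,59,33),tbar=(174,0,27),hbar=(65,0,40),c0=(130,75,4),c1=(130,-75,4),c2=(20,75,4),c3=(20,-75,4),LL=(0,100,0),LR=(0,-100,0),
 h00=(153,78,27),h01=(153,-42,27),h11=(195,-42,27),h10=(195,78,27))
def fit(obs,p0,fixz=True):  # obs: list of (cam params, name, (u,v))
    def f(p):
        o,F=frame(p); return np.concatenate([proj(c,o+F@np.array(M[n]))[0]-uv for c,n,uv in obs])
    s=least_squares(f,p0,loss='soft_l1'); return s.x,f(s.x).reshape(-1,2)
E
python3 - <<'E'
from h import *
c=camera_params("scene")
ob=dict(button=(232,258),tbar=(303,202),hbar=(400,358),c0=(240,335),c1=(415,203),c2=(345,492),c3=(505,355),LL=(330,550),LR=(543,352))
obs=[(c,k,(235+v[0]/3.7,130+v[1]/3.7)) for k,v in ob.items()]
p,r=fit(obs,(455,-45,-.33));print(p,np.degrees(p[2]));print(r.round(1).tolist())
p,r=fit(obs,(455,-45,-.33,45));print(p,np.degrees(p[2]));print(r.round(1).tolist())
o,F=frame(p)
n=0
for t in(0,10,20):
  Ft=F@R.from_euler('y',t,degrees=True).as_matrix()
  for s in(-40,-20,0,20,40):
   Fs=F@R.from_euler('x',s,degrees=True).as_matrix()@R.from_euler('y',t,degrees=True).as_matrix()
   for x,z in((65,14),(79,14),(79,60),(174,31)):
    q=inverse_kinematics(o+F@[x,0,z],tool(Fs,90)); print(t,s,x,z,None if q is None else np.round(q).astype(int).tolist())
E
```

```text
[ 4.51625721e+02 -3.91366150e+01 -2.57504494e-01] -14.753920714001893
[[0.6, -0.5], [0.6, -0.3], [5.1, -0.9], [-1.2, 2.1], [-0.5, -0.3], [-1.2, 1.7], [0.4, -1.9], [-1.1, 0.9], [0.4, -0.2]]
[ 4.54972113e+02 -4.60784600e+01 -2.62998102e-01  3.41719914e+01] -15.068681257272948
[[1.3, -0.3], [1.0, 0.2], [4.9, -0.9], [-0.6, 1.9], [-0.5, 0.2], [-1.2, 0.9], [0.0, -1.8], [-1.1, -0.1], [-0.2, -0.1]]
0 -40 65 14 [-58, 36, 29, 130, 56, 46, -22]
0 -40 79 14 [-57, 35, 29, 129, 56, 46, -21]
0 -40 79 60 [-59, 28, 28, 131, 55, 52, -19]
0 -40 174 31 [-52, 28, 30, 122, 55, 52, -7]
0 -20 65 14 None
0 -20 79 14 [-25, 19, -1, 139, 87, 41, -36]
0 -20 79 60 None
0 -20 174 31 [-45, 14, 29, 132, 70, 34, -11]
0 0 65 14 None
0 0 79 14 None
0 0 79 60 None
0 0 174 31 [-29, 5, 28, 139, 100, 9, -25]
0 20 65 14 None
0 20 79 14 None
0 20 79 60 None
0 20 174 31 [85, 34, -79, 133, 97, 10, 9]
0 40 65 14 [99, 72, -79, 136, 75, 16, 63]
0 40 79 14 [98, 70, -79, 135, 70, 15, 67]
0 40 79 60 None
0 40 174 31 [91, 50, -76, 127, -9, 13, 132]
10 -40 65 14 [-50, 32, 26, 125, 45, 48, -7]
10 -40 79 14 [-49, 31, 26, 123, 45, 48, -5
[... 865 characters left out ...]
0 65 14 [-38, 18, 25, 129, 35, 32, 21]
20 -20 79 14 [-37, 18, 26, 128, 34, 33, 23]
20 -20 79 60 [-40, 11, 25, 130, 34, 39, 22]
20 -20 174 31 [-34, 16, 26, 118, 27, 42, 36]
20 0 65 14 [-14, 11, 13, 134, 10, 15, 65]
20 0 79 14 [-16, 11, 16, 133, 7, 17, 68]
20 0 79 60 [-28, 4, 27, 135, 10, 23, 65]
20 0 174 31 [-29, 10, 34, 123, -3, 29, 81]
20 20 65 14 [50, 19, -37, 131, -28, 17, 126]
20 20 79 14 [50, 19, -37, 130, -25, 19, 124]
20 20 79 60 [52, 11, -38, 132, -31, 25, 128]
20 20 174 31 [-25, 14, 47, 123, -51, 41, 143]
20 40 65 14 [71, 35, -50, 124, -27, 30, 147]
20 40 79 14 [71, 35, -50, 123, -26, 31, 146]
20 40 79 60 [73, 27, -50, 125, -33, 36, 150]
20 40 174 31 [68, 31, -50, 113, -24, 41, 137]
```

Run:
```python
from h import *
import json
o,F=frame((452,-40,-.26))
out=[]
for i,(x,y,h,s,t,a) in enumerate([(100,20,130,-15,20,90),(110,0,110,-35,10,180)]):
  Fs=F@R.from_euler('x',s,degrees=True).as_matrix()@R.from_euler('y',t,degrees=True).as_matrix()
  P=o+F@[x,y,0]+Fs[:,2]*h
  q=inverse_kinematics(P,tool(Fs,a));print(None if q is None else np.round(q))
  movep(P,tool(Fs,a)); dwell(.2)
  c=camera_params("wrist");g=grab_frame("wrist")
  json.dump({k:np.array(v).tolist() for k,v in c.items()},open(f"w{i}.json","w"))
  save(f"w{i}",g,None,1.25)
  print(proj(c,o+F@np.array([100,0,0])))
print(current_time(),np.round(current_wrist_force(),1))
```

```text
[-43.   3.  24. 122.  28.  51.  31.]
[[302.78652794 186.04281829]]
[-53.  19.  23. 119.  41.  61. -87.]
[[310.47743788 189.7975439 ]]
4.9583 [-0.9 -0.4 -0.2]
```

View pics/w0.png

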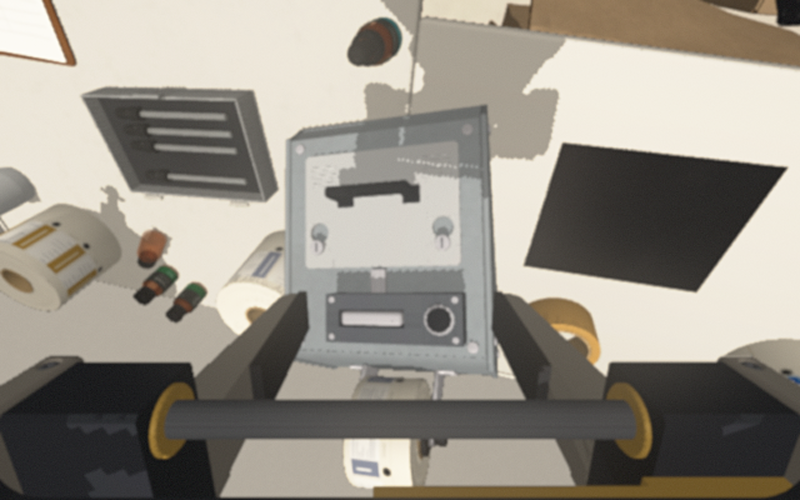

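View pics/w1.png

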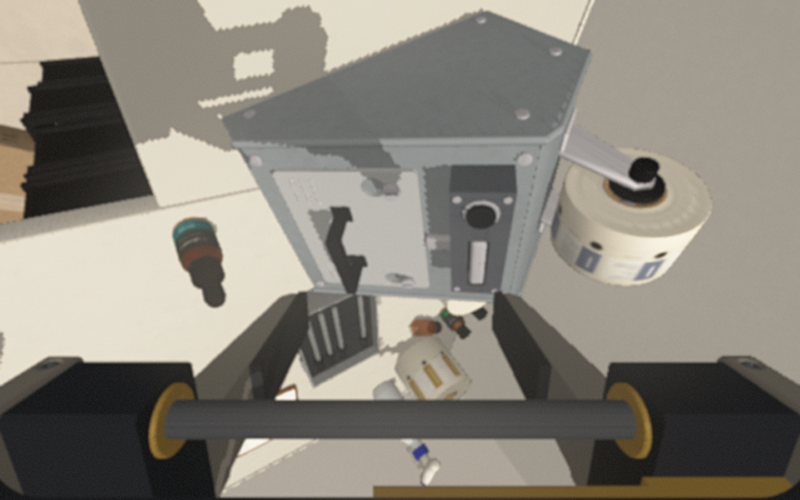

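In w0 the button is at (439,320), the T-bar at (372,319) and the handle at (374,191). In w1 the button is at (482,216) and the T-bar at (478,262). Now a joint fit over the three views, including the mat.

Run:
```python
from h import *
import json
c=camera_params("scene")
ob=dict(button=(232,258),tbar=(303,202),c0=(240,335),c1=(415,203),c2=(345,492),c3=(505,355),LL=(330,550),LR=(543,352))
obs=[(c,k,(235+v[0]/3.7,130+v[1]/3.7)) for k,v in ob.items()]
w0=dict(button=(439,320),tbar=(372,319),hbar=(374,191),c0=(460,268),c1=(306,268),c2=(459,141),c3=(306,157),LL=(487,108),LR=(289,138),h00=(466,293),h01=(328,293),h11=(328,345),h10=(464,345))
w1=dict(button=(482,216),tbar=(478,262),c0=(415,172),c2=(272,172),c1=(427,290),h00=(452,193),h10=(514,195),h11=(500,292),h01=(453,290),LL=(238,148))
C=[json.load(open(f"w{i}.json")) for i in(0,1)]
o1=[(C[0],k,np.array(v)/1.25) for k,v in w0.items()]; o2=[(C[1],k,np.array(v)/1.25) for k,v in w1.items()]
for nm,O in(("w0",o1),("w1",o2),("w01",o1+o2),("all",obs+o1+o2)):
  for p0 in((452,-40,-.26),(452,-40,-.26,45)):
    p,r=fit(O,p0);print(nm,p.round(3),np.abs(r).mean().round(2))
    if nm=="w01":print({k[1]:x.tolist() for k,x in zip(O,r.round(1))} if 0 else [(k[1],*x) for k,x in zip(O,r.round(1))])
# triangulate button, tbar from w0,w1,scene
for k in("button","tbar"):
  A=[];b=[]
  for cc,uv in((C[0],np.array(w0[k])/1.25),(C[1],np.array(w1[k])/1.25)):
    oo,d=ray(cc,uv);d/=np.linalg.norm(d);Q=np.eye(3)-np.outer(d,d);A.append(Q);b.append(Q@oo)
  print(k,np.linalg.solve(sum(A),sum(b)).round(1))
print("mat",[atz(C[0],np.array(u)/1.25,2).round(1).tolist() for u in((565,143),(785,168),(697,292),(525,264))])
```

```text
w0 [ 4.5451e+02 -4.0426e+01 -2.3700e-01] 1.5
w0 [ 4.55363e+02 -4.08920e+01 -2.39000e-01  4.36790e+01] 1.44
w1 [ 4.5501e+02 -4.4443e+01 -2.2500e-01] 1.64
w1 [ 4.55686e+02 -4.71880e+01 -2.26000e-01  4.25110e+01] 1.51
w01 [ 4.54703e+02 -4.16120e+01 -2.33000e-01] 1.74
[('button', np.float64(-0.2), np.float64(0.6)), ('tbar', np.float64(-0.5), np.float64(-0.2)), ('hbar', np.float64(-7.9), np.float64(-1.7)), ('c0', np.float64(1.5), np.float64(-2.2)), ('c1', np.float64(0.3), np.float64(0.9)), ('c2', np.float64(-0.7), np.float64(-0.6)), ('c3', np.float64(0.1), np.float64(0.8)), ('LL', np.float64(-0.2), np.float64(6.5)), ('LR', np.float64(-2.2), np.float64(3.6)), ('h00', np.float64(-2.3), np.float64(0.4)), ('h01', np.float64(-1.3), np.float64(0.9)), ('h11', np.float64(-1.1), np.float64(-2.2)), ('h10', np.float64(0.5), np.float64(1.6)), ('button', np.float64(-0.9), np.float64(2.2)), ('tbar', np.float64(-0.5), np.float64(1.4)), ('c0', np.float64(1.8), np.float64(-1.2)), ('c2', np.float64(-1.2), np.float64(-1.0)), ('c1', np.float64(2.4), np.float64(-2.6)), ('h00', np.float64(-2.7), np.float64(-1.
[... 810 characters left out ...]
.6)), ('button', np.float64(-0.9), np.float64(2.2)), ('tbar', np.float64(-0.5), np.float64(1.4)), ('c0', np.float64(1.8), np.float64(-1.2)), ('c2', np.float64(-1.2), np.float64(-1.0)), ('c1', np.float64(2.4), np.float64(-2.6)), ('h00', np.float64(-2.7), np.float64(-1.8)), ('h10', np.float64(2.7), np.float64(-3.0)), ('h11', np.float64(0.1), np.float64(0.8)), ('h01', np.float64(-1.4), np.float64(0.2)), ('LL', np.float64(-4.4), np.float64(-6.8))]
all [ 4.54287e+02 -4.14620e+01 -2.35000e-01] 1.63
all [ 4.54229e+02 -4.14030e+01 -2.34000e-01  4.51170e+01] 1.63
button [579.3 -10.9 180. ]
tbar [568.9 -68.8 176.4]
mat [[542.6, 114.0, 2.0], [631.4, 287.4, 2.0], [773.3, 218.3, 2.0], [681.5, 42.3, 2.0]]
```

Run:
```python
from h import *
import json
im=cv2.imread("pics/w0.png");im=cv2.resize(im,(640,400),interpolation=cv2.INTER_AREA)
C=[json.load(open(f"w{i}.json")) for i in(0,1)]
o,F=frame((454.5,-41.5,-.2345))
def draw(im,c,box,s):
    g=cv2.resize(im[box[1]:box[3],box[0]:box[2]],None,fx=s,fy=s,interpolation=2)
    L=[[(60,-37,40),(60,37,40),(70,37,40),(70,-37,40)],[(20,75,4),(130,75,4),(130,-75,4),(20,-75,4)],[(153,78,27),(195,78,27),(195,-42,27),(153,-42,27)],[(0,100,0),(210,100,0),(210,-100,0),(0,-100,0)],[(168,27.5,27),(180,27.5,27),(180,-27.5,27),(168,-27.5,27)]]
    for l in L:
        uv=(proj(c,o+np.array(l)@F.T)+.5-np.array(box[:2]))*s
        cv2.polylines(g,[uv.astype(np.int32)],True,(0,0,255),1)
    return g
a=draw(im,C[0],(220,75,410,305),2.5)
im1=cv2.resize(cv2.imread("pics/w1.png"),(640,400),interpolation=cv2.INTER_AREA)
b=draw(im1,C[1],(175,90,490,245),2.5)
H=max(a.shape[0],b.shape[0]);W=a.shape[1]
cv2.imwrite("pics/ov.png",a); cv2.imwrite("pics/ov1.png",b)
print(a.shape,b.shape)
c=np.zeros((600,800,3),np.uint8);a2=cv2.resize(a,(400,484));b2=cv2.resize(b,(400,197));c[:484,:400]=a2;c[:197,400:]=b2
s=cv2.imread("pics/scene0.png");d=draw(s,camera_params("scene"),(235,130,395,290),2.5);c[200:600,400:]=d
cv2.imwrite("pics/ovall.png",c)
```

```text
(575, 475, 3) (388, 788, 3)
```

View pics/ovall.png

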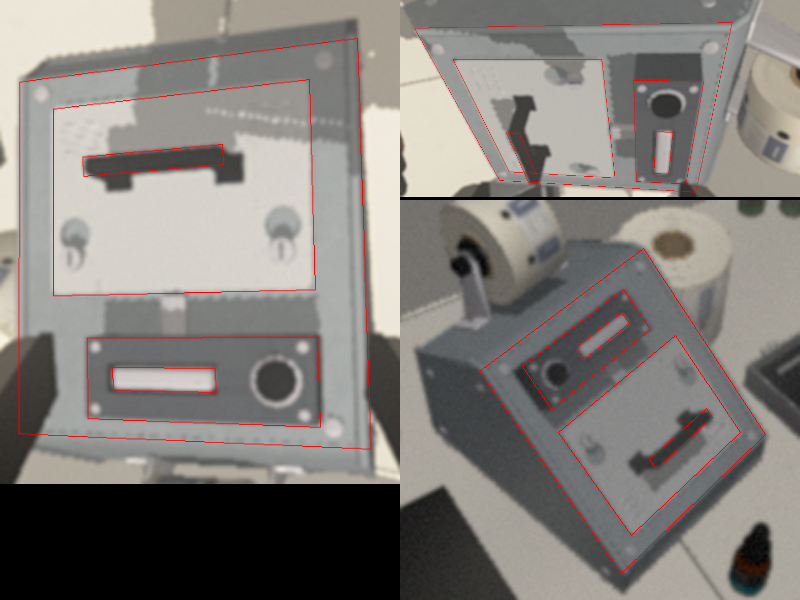

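The overlay matches in all three views, so I'm taking the front pose as (454.5, -41.5, yaw -0.2345, z 45). The mat is centred near (656,164) with yaw -27°. Next I check that every planned motion is reachable.

```bash
cat >> h.py <<'E'
o,F=frame((454.5,-41.5,-.2345))
def W(x,y,z): return o+F@np.array([x,y,z],float)
def tilt(s,t=0,ang=0): return tool(F@R.from_euler('x',s,degrees=True).as_matrix()@R.from_euler('y',t,degrees=True).as_matrix(),ang)
TS=-22.
def tpose(th,depth=10.,zc=44,TS=TS):  # T grip turned th deg clockwise; TCP depth below bar centre along tool axis
    Rt=R.from_rotvec(-F[:,2]*np.radians(th)).as_matrix()@tilt(TS)
    return W(174,0,zc)+Rt[:,2]*depth,Rt
E
python3 - <<'E'
from h import *
def q(P,Rm):
    r=inverse_kinematics(P,Rm);return None if r is None else np.round(r).astype(int).tolist()
for s,t in((0,0),(-8,0),(-12,6),(-15,0)):print("btn",s,t,q(W(174,59,36),tilt(s,t)),q(W(174,59,80),tilt(s,t)))
for T in(-15,-22,-30):
  for th in(0,30,60,90,96):print("T",T,th,q(*tpose(th,TS=T)),q(*tpose(th,depth=-50,TS=T)))
zm=R.from_euler('z',-27.2,degrees=True).as_matrix()
for s in(-22,-28,-34,-40):
  for x,z in((65,34),(79,35),(79,90),(79,140)):
    Rt=tilt(s);print("cov",s,x,z,q(W(x,0,z)+Rt[:,2]*17,Rt))
  Rt=zm@F.T@tilt(s) # plate flat, yaw -27.2
  for z in(36,100,200): 
    P=np.array([656,164,z])+zm@[-10,0,0]+Rt[:,2]*17;print("place",s,z,q(P,Rt))
c=camera_params("scene");print(atz(c,(125,350),111),atz(camera_params("side"),(267,344),111))
E
```

```text
btn 0 0 [47, 15, -64, 132, 87, 29, 78] [-84, -14, 66, 139, 76, 31, 88]
btn -8 0 [45, 26, -74, 129, 88, 53, 77] [49, 13, -75, 130, 76, 43, 83]
btn -12 6 [42, 29, -75, 123, 78, 60, 85] [44, 18, -74, 124, 67, 53, 91]
btn -15 0 [38, 33, -75, 126, 87, 68, 74] [39, 21, -74, 127, 77, 60, 79]
T -15 0 [48, 28, -74, 130, 88, 59, 78] [51, 13, -77, 130, 74, 50, 85]
T -15 30 [-31, 7, 20, 129, 52, 29, 77] [-38, 0, 22, 129, 47, 39, 81]
T -15 60 [-29, 7, 24, 127, 30, 27, 74] [-40, -2, 31, 127, 31, 37, 73]
T -15 90 [-35, 6, 38, 127, 4, 24, 75] [-50, -5, 48, 127, 18, 33, 62]
T -15 96 [-41, 6, 46, 128, -4, 23, 78] [-54, -6, 53, 127, 17, 33, 58]
T -22 0 [41, 35, -75, 127, 88, 75, 75] [39, 22, -74, 127, 77, 68, 79]
T -22 30 [-28, 11, 14, 125, 47, 39, 79] [-35, 5, 16, 124, 43, 47, 82]
T -22 60 [-25, 10, 20, 121, 24, 36, 79] [-36, 3, 27, 120, 24, 44, 79]
T -22 90 [-29, 9, 33, 121, -3, 34, 82] [-49, 1, 51, 120, 4, 41, 76]
T -22 96 [-33, 9, 39, 122, -10, 33, 84] [-55, 0, 59, 121, 0, 41, 76]
T -30 0 [34, 43, -75, 123, 89, 91, 73] [30, 34, -75, 123, 80, 88, 73]
T -30 30 [-26, 15, 10, 119, 44, 49, 80] [-32, 10,
[... 808 characters left out ...]
 -64, 131, 88, 92, 55]
cov -34 79 35 [21, 45, -64, 130, 87, 91, 57]
cov -34 79 90 [26, 45, -76, 132, 83, 99, 57]
cov -34 79 140 [25, 32, -75, 134, 73, 90, 61]
place -34 36 [-2, 67, -51, 68, 56, 101, 98]
place -34 100 [-2, 62, -51, 68, 53, 104, 100]
place -34 200 [-8, 52, -39, 65, 42, 105, 108]
cov -40 65 34 [17, 52, -64, 127, 86, 101, 54]
cov -40 79 35 [18, 51, -64, 126, 86, 100, 56]
cov -40 79 90 [16, 40, -63, 129, 77, 95, 57]
cov -40 79 140 [21, 41, -75, 130, 73, 103, 57]
place -40 36 [-10, 66, -39, 64, 49, 102, 102]
place -40 100 [-10, 61, -39, 64, 47, 105, 104]
place -40 200 [-22, 50, -13, 62, 29, 104, 117]
[689.30525273 372.63830051 111.        ] [697.82338491 440.65837084 111.        ]
```

Run:
```python
from h import *
q=list(current_qpos());q[6]=75;move_joints(q)
Rb=tilt(-12)
print(np.round(current_qpos()), inverse_kinematics(W(174,53,75),Rb))
close_gripper(20)
movep(W(174,53,75),Rb); print(np.round(current_qpos()))
move_l(W(174,53,40),velocity=100); dwell(.3)
f0=np.array(current_wrist_force())@F[:,2]
for z in np.arange(38,29.4,-.5):
    move_l(W(174,53,z),velocity=20);dwell(.05)
    f=np.array(current_wrist_force())@F[:,2]-f0; print(z,round(f,2))
    if f>5.3:break
dwell(.2)
move_l(W(174,53,75),velocity=120)
Rt=tilt(-12)
movep(W(174,60,150),Rt);open_gripper()
g=grab_frame("wrist");save("w2",g,None,1.2);print(current_time())
```

```text
[-53.  19.  23. 119.  41.  61.  75.] [-48.76503752   2.80350731  25.96438424 133.55922664  64.37236615
  35.48404924  87.28786114]
[-49.   3.  26. 134.  64.  36.  87.]
38.0 0.18
37.5 0.48
37.0 0.51
36.5 0.71
36.0 1.44
35.5 -0.78
35.0 -0.07
34.5 0.33
34.0 -0.45
33.5 -0.01
33.0 0.06
32.5 0.18
32.0 0.84
31.5 -0.87
31.0 -0.66
30.5 0.4
30.0 0.35
29.5 0.16
17.9667
```

View pics/w2.png

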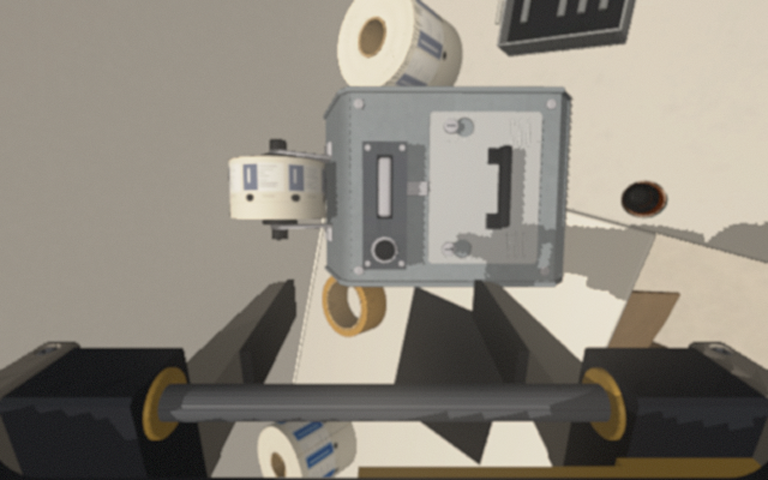

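The button press gave no clear contact force. I'll check in w2 whether the T-bar is flush or out, and measure the button's height from the image.

Run:
```python
from h import *
c=camera_params("wrist")
im=cv2.resize(cv2.imread("pics/w2.png"),(640,400),interpolation=cv2.INTER_AREA)
b=(260,60,500,250);s=3.3
g=cv2.resize(im[b[1]:b[3],b[0]:b[2]],None,fx=s,fy=s,interpolation=2)
def d(l,col):
    uv=(proj(c,o+np.array(l,float)@F.T)+.5-np.array(b[:2]))*s
    cv2.polylines(g,[uv.astype(np.int32)],True,col,1)
r=lambda x0,x1,y0,y1,z:[(x0,y0,z),(x1,y0,z),(x1,y1,z),(x0,y1,z)]
d(r(168,180,-27.5,27.5,27),(0,0,255));d(r(168,180,-27.5,27.5,51),(0,255,0))
d(r(153,195,-42,78,27),(0,0,255));d(r(20,130,-75,75,4),(0,0,255));d(r(60,70,-37,37,40),(0,0,255))
d([(174+10*np.cos(a),59+10*np.sin(a),33) for a in np.linspace(0,6.28,24)],(255,0,0));d(r(0,210,-100,100,0),(0,0,255))
cv2.imwrite("pics/w2o.png",g)
print(np.round(current_wrist_force(),2),current_tcp_pos()-W(174,60,150),current_finger_gap())
```

```text
[ 0.86 -0.15  0.19] [-0.00921449 -0.00608436  0.00032361] 0.9989583247651244
```

View pics/w2o.png

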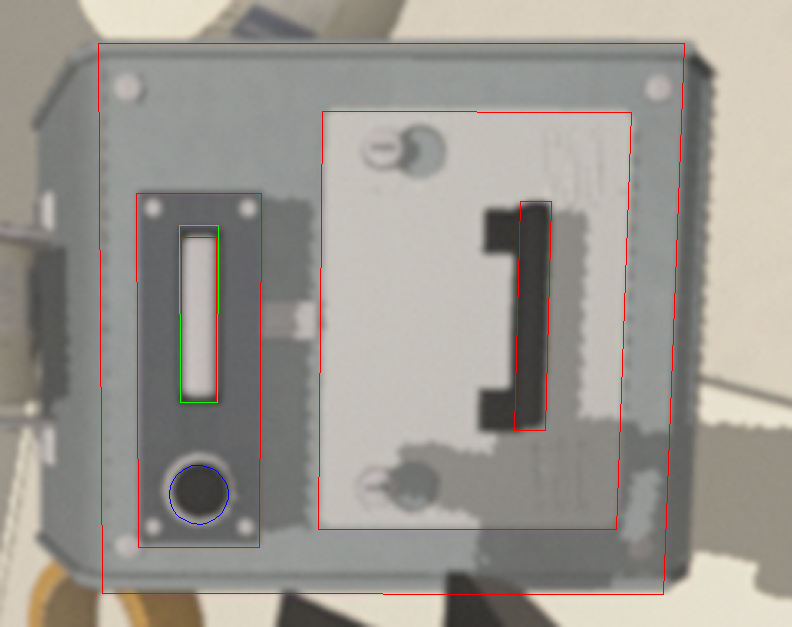

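The T-bar is still flush (it matches the red outline), and the model is good to about 1–2 mm. I'll press again, centred and deeper, under a force guard.

Run:
```python
from h import *
t0=current_time()
close_gripper(20);print("gap",current_finger_gap(),current_time()-t0)
move_l(W(174,57,33),velocity=250);print("at",current_time()-t0)
for z in np.arange(32,22.9,-1):
    move_l(W(174,57,z),velocity=40)
    f=np.mean([np.array(current_wrist_force())@F[:,2] for _ in range(3)]); print(z,round(f,2),round((F.T@(current_tcp_pos()-o))[2],2))
    if f>6:break
print(current_time()-t0)
move_l(W(174,57,70),velocity=250)
save("w3",grab_frame("wrist"));print(current_time(),current_time()-t0)
c=camera_params("wrist");im=cv2.imread("pics/w3.png")
print(proj(c,np.array([W(174,y,z) for y,z in((27.5,27),(-27.5,27),(27.5,51),(-27.5,51))])).round())
```

```text
gap 0.00515990889887765 1.3500000000000014
at 1.9665999999999997
32.0 -0.35 32.83
31.0 0.38 31.24
30.0 -0.0 29.96
29.0 -0.89 28.91
28.0 0.08 27.95
27.0 -0.83 26.96
26.0 -0.42 25.96
25.0 -0.67 24.97
24.0 0.08 23.96
23.0 0.45 22.96
4.4666
22.825 4.8583
[[320. 185.]
 [320. 120.]
 [320. 186.]
 [320. 115.]]
```

Run:
```python
from h import *
s=grab_frame("side");c=camera_params("side");print(current_tcp_pos(),proj(c,current_tcp_pos()))
w=cv2.imread("pics/w3.png")[60:330,170:470]
sd=s[110:290,250:450,::-1]
print(proj(c,np.array([W(174,57,33),W(174,0,51),W(174,0,27)])))
out=np.zeros((600,800,3),np.uint8)
out[:360,:400]=cv2.resize(w,(400,360),interpolation=2);out[:360,400:]=cv2.resize(sd,(400,360),interpolation=2)
cv2.imwrite("pics/w3b.png",out[:360])
```

```text
[553.83220145  -6.70619115 210.1712671 ] [[343.21689646 179.50128061]]
[[334.09797277 188.97161884]
 [342.84382106 175.8412144 ]
 [337.16222879 181.78330145]]
```

View pics/w3b.png

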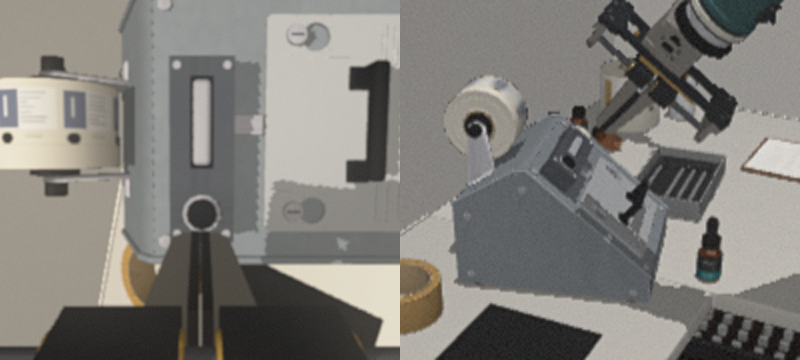

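Run:
```python
from h import *
t0=current_time()
move_l(W(174,57,24),velocity=250)
for z in np.arange(23,12,-1):
    move_l(W(174,57,z),velocity=50)
    v=F.T@np.mean([np.array(current_wrist_force()) for _ in range(3)],axis=0); print(z,v.round(2))
    if abs(v).max()>4:break
tp=current_tcp_pos()
out=np.zeros((600,800,3),np.uint8)
for i,(n,sz) in enumerate((("scene",(80,60)),("side",(80,60)),("wrist",(200,150)))):
    g=grab_frame(n)[:,:,::-1].copy();c=camera_params(n);u=proj(c,np.array([tp,W(174,59,33)]));print(n,u.round(1).tolist())
    k=400/sz[0];x0=int(u[0,0]-sz[0]/2);y0=int(u[0,1]-sz[1]/2)
    e=cv2.resize(g[y0:y0+sz[1],x0:x0+sz[0]],(400,300),interpolation=2)
    for p,col in zip(u,((0,0,255),(0,255,0))): cv2.circle(e,tuple(((p+.5-[x0,y0])*k).astype(int)),3,col,1)
    out[(i//2)*300:(i//2)*300+300,(i%2)*400:(i%2)*400+400]=e
cv2.imwrite("pics/con.png",out);print(current_time(),current_time()-t0)
```

```text
23 [ 0.57 -0.27 -0.84]
22 [0.3  0.24 0.48]
21 [-0.22  0.52  0.39]
20 [-0.07  0.2  -0.08]
19 [-0.08  0.17  0.68]
18 [-0.35 -0.24  0.86]
17 [ 0.12 -0.04 -0.26]
16 [-0.61 -1.14 -1.13]
15 [-0.27 -0.21  0.16]
14 [ 0.91 -0.36 -0.02]
13 [-0.41  0.36 -0.18]
scene [[293.9, 199.8], [297.3, 199.0]]
side [[329.2, 194.0], [333.9, 189.3]]
wrist [[319.8, 228.3], [319.8, 236.6]]
26.1083 3.2333
```

View pics/con.png

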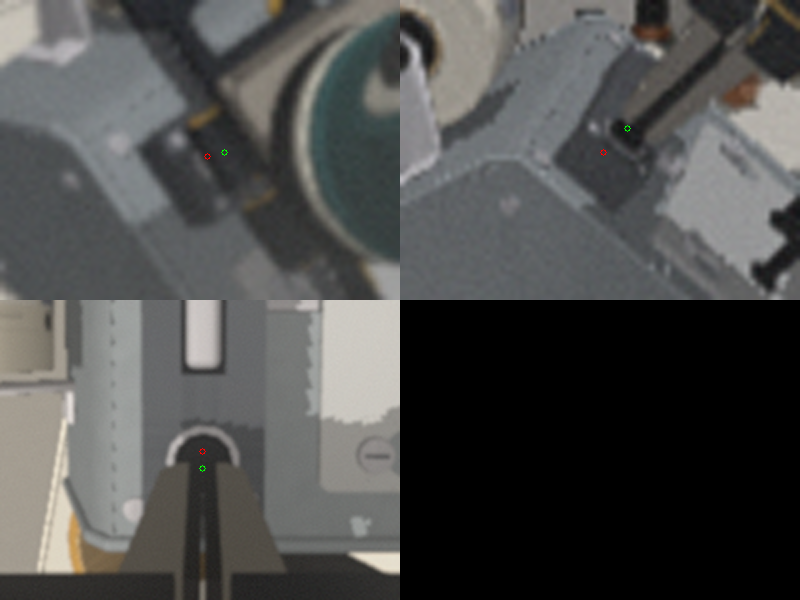

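The pictures show the physical fingertips about 19 mm short of the reported TCP, with the tip only just at the button now. I'll press on from here and calibrate the tip offset from the contact.

Run:
```python
from h import *
t0=current_time()
for z in np.arange(12,2,-1):
    move_l(W(174,57,z),velocity=60)
    v=F.T@np.mean([np.array(current_wrist_force()) for _ in range(3)],axis=0); print(z,v.round(2),round((F.T@(current_tcp_pos()-o))[2],2))
    if abs(v).max()>5.5:break
g=grab_frame("scene");save("sc4",g)
g=grab_frame("wrist");save("w4",g);print(current_time(),current_time()-t0)
```

```text
12 [ 0.88 -0.8  -0.34] 11.96
11 [0.69 0.52 0.45] 10.95
10 [ 0.04 -0.09 -0.28] 9.95
9 [-0.47 -0.11 -0.48] 8.95
8 [-0.21  0.26 -0.8 ] 7.95
7 [-0.4  -0.4   0.12] 6.95
6 [ 0.41 -0.27  0.03] 5.95
5 [-0.19 -0.28 -0.1 ] 4.96
4 [-0.1  -0.02 -0.37] 3.95
3 [-0.54 -0.05 -0.14] 2.96
28.7083 2.6000000000000014
```

Run:
```python
from h import *
out=np.zeros((600,800,3),np.uint8)
sd=grab_frame("side")[:,:,::-1];c=camera_params("side")
q=lambda P:proj(c,P)[0].round(1)
print("tcp",q(current_tcp_pos()),"btn",q(W(174,59,33)),"-19",q(current_tcp_pos()-19*current_tool_rot()[:,2]),"-40",q(current_tcp_pos()-40*current_tool_rot()[:,2]))
out[:,:400]=0
e=cv2.resize(sd[140:240,280:380],(600,600),interpolation=2)
w=cv2.imread("pics/w4.png")[150:350,253:387]; print(w.shape)
out[:,:600]=e; out[:299,600:]=cv2.resize(w,(200,299),interpolation=2)
old=cv2.imread("pics/w3.png")[150:350,253:387];out[300:599,600:]=cv2.resize(old,(200,299),interpolation=2)
cv2.imwrite("pics/con2.png",out)
cw=camera_params("wrist");t=current_tcp_pos();z=current_tool_rot()[:,2]
print([proj(cw,t-k*z)[0].round().tolist() for k in(0,10,19,30,40)],current_finger_gap())
```

```text
tcp [326.9 196.5] btn [333.9 189.3] -19 [331.  192.5] -40 [335.7 188. ]
(200, 134, 3)
[[320.0, 228.0], [320.0, 234.0], [320.0, 239.0], [320.0, 246.0], [320.0, 253.0]] 0.004916642970842244
```

View pics/con2.png

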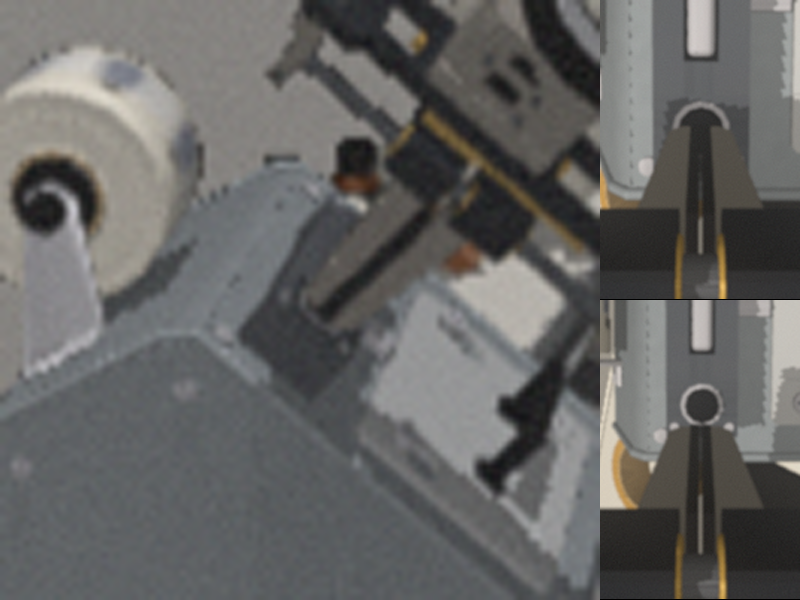

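Run:
```python
from h import *
t0=current_time();T=[]
for z in np.arange(1.5,-16,-1.5):
    move_l(W(174,57,z),velocity=60)
    v=F.T@np.mean([np.array(current_wrist_force()) for _ in range(3)],axis=0); print(z,v.round(2),round((F.T@(current_tcp_pos()-o))[2],2))
    if abs(v).max()>3.2:break
g=grab_frame("wrist");save("w5",g);print(current_time(),current_time()-t0)
```

```text
1.5 [-0.77 -0.4   4.29] 1.55
29.0583 0.3000000000000007
```

Run:
```python
from h import *
t0=current_time()
for z in (0.5,-.5,-1.5,-2.3):
    move_l(W(174,57,z),velocity=60)
    v=F.T@np.mean([np.array(current_wrist_force()) for _ in range(3)],axis=0); print(z,v.round(2))
    if v[2]>6:break
a=grab_frame("wrist");c=camera_params("wrist");save("w6",a)
# T bar bright extent in columns through its middle row
u=proj(c,np.array([W(174,0,27),W(174,0,51),W(168,0,27),W(180,0,27),W(168,0,51),W(180,0,51)]));print(u.round(1).tolist())
uu=proj(c,np.array([W(174,y,z) for z in(27,51) for y in(-27.5,27.5)]));print(uu.round(1).tolist())
g=a.astype(int).sum(2)
print("row",g[int(u[0,1]),290:350].tolist()); print("col",g[int(uu[:,1].min())-15:int(uu[:,1].max())+15,320].tolist(),int(uu[:,1].min())-15)
print(current_time()-t0)
```

```text
0.5 [-0.61  0.88  4.52]
-0.5 [ 0.01 -0.1   3.67]
-1.5 [0.98 0.28 4.86]
-2.3 [-0.09  0.32  4.96]
[[319.9, 144.6], [319.9, 139.7], [329.7, 144.6], [310.1, 144.6], [331.2, 139.7], [308.7, 139.7]]
[[319.9, 98.6], [319.9, 189.5], [320.0, 86.6], [319.9, 191.3]]
row [320, 313, 321, 315, 314, 313, 316, 320, 321, 317, 320, 315, 315, 313, 318, 319, 324, 309, 264, 299, 426, 530, 583, 596, 604, 607, 606, 602, 595, 598, 597, 599, 597, 594, 588, 577, 571, 540, 499, 448, 396, 340, 264, 241, 238, 252, 242, 252, 249, 249, 248, 249, 243, 251, 246, 246, 254, 247, 254, 249]
col [467, 425, 360, 321, 308, 306, 312, 317, 313, 317, 313, 303, 312, 309, 314, 344, 419, 500, 538, 559, 582, 586, 587, 585, 579, 592, 579, 581, 580, 587, 586, 585, 590, 584, 585, 587, 592, 595, 586, 592, 589, 595, 585, 590, 590, 594, 596, 591, 588, 591, 593, 591, 600, 593, 595, 590, 591, 594, 591, 594, 594, 596, 599, 596, 595, 601, 595, 600, 602, 600, 598, 601, 598, 597, 600, 602, 596, 604, 600, 596, 601, 600, 600, 601, 601, 599, 603, 601, 602, 599, 601, 599, 599, 602, 602, 599, 604, 602, 599, 600, 602, 599, 602, 602, 600, 603, 599, 602, 601, 610, 600, 602, 602, 597, 581, 553, 518, 447, 336, 230, 249, 295, 310, 312, 310, 310, 309, 308, 310, 309, 310, 310, 309, 312, 314] 71
1.0500000000000007
```

The T-bar now spans rows 88–188, against 87–191 predicted for out and 99–190 for flush, so it has popped out. The real tips come out about 30 mm short of the nominal TCP. I'll pin that down and re-check the IK.

Run:
```python
from h import *
cw=camera_params("wrist");t=current_tcp_pos();Rt=current_tool_rot();z=Rt[:,2];x=Rt[:,0]
print([(k,[proj(cw,t-k*z+e*x)[0,1].round(1) for e in(0,10)]) for k in(0,10,20,30,40)])
def tipz(k,e):return (F.T@(t-k*z+e*x-o)).round(1)
print(tipz(30,-10),tipz(30,10))
def q(P,Rm):
    r=inverse_kinematics(P,Rm);return None if r is None else np.round(r).astype(int).tolist()
L=30
print(np.round(current_qpos()),grip_point_offset,current_time())
for T in(-15,-20,-26):
  print(T,"hover",q(*tpose(0,depth=-25+L,TS=T)))
  for th in(0,30,60,94):print(th,q(*tpose(th,depth=10+L,TS=T)))
zm=R.from_euler('z',-27.2,degrees=True).as_matrix()
for s in(-20,-26,-32):
  Rt=tilt(s);print("cov",s,[q(W(a,0,b)+Rt[:,2]*(17+L),Rt) for a,b in((65,84),(65,34),(79,35),(79,75),(70,130))])
  Rt=zm@F.T@tilt(s)
  print("place",[q(np.array([656,164,h])+zm@[-10,0,0]+Rt[:,2]*(17+L),Rt) for h in(36,100,200)])
im=cv2.imread("pics/w6.png").astype(int).sum(2);print(im[205:250,320].tolist(),im[205:250,328].tolist())
```

```text
[(0, [np.float64(228.4), np.float64(215.4)]), (10, [np.float64(233.8), np.float64(220.2)]), (20, [np.float64(239.7), np.float64(225.6)]), (30, [np.float64(246.2), np.float64(231.4)]), (40, [np.float64(253.4), np.float64(238.0)])]
[174.  73.  25.] [174.   53.4  29.1]
[-46.  15.  30. 131.  74.  24.  77.] -18.700000000000003 30.1083
-15 hover [-45, 8, 31, 135, 72, 30, 83]
0 [-43, 13, 33, 134, 79, 24, 77]
30 [-38, 12, 31, 130, 52, 23, 77]
60 [-32, 11, 29, 127, 27, 22, 77]
94 [-21, 10, 24, 127, -1, 20, 75]
-20 hover [-47, 11, 30, 133, 69, 35, 83]
0 [-45, 15, 32, 132, 74, 30, 78]
30 [-40, 14, 31, 127, 46, 29, 81]
60 [-32, 13, 29, 123, 21, 29, 82]
94 [-20, 11, 25, 123, -6, 27, 81]
-26 hover [-49, 15, 29, 130, 65, 41, 83]
0 [-47, 19, 31, 130, 69, 36, 80]
30 [-42, 17, 32, 123, 41, 36, 84]
60 [-32, 15, 30, 119, 17, 36, 85]
94 [-19, 14, 25, 118, -10, 35, 85]
cov -20 [None, None, [-22, 20, -1, 139, 93, 39, 52], None, None]
place [[-28, 49, 8, 83, 8, 63, 126], [-30, 45, 11, 83, 6, 68, 129], [-33, 39, 15, 80, 4, 77, 132]]
cov -26 [None, [-53, 27, 31, 140, 83, 32, 53], [-52, 26, 31, 138, 81, 32, 56
[... 161 characters left out ...]
7, 139, 68, 43, 64], [-53, 30, 29, 136, 73, 37, 58], [-52, 29, 29, 135, 72, 38, 61], [-54, 22, 28, 137, 69, 43, 65], [-46, 13, 12, 140, 65, 53, 67]]
place [[-33, 55, 13, 76, 9, 76, 125], [-35, 51, 15, 75, 9, 80, 127], [-36, 45, 17, 73, 9, 88, 130]]
[314, 306, 303, 312, 311, 305, 313, 308, 309, 302, 303, 300, 306, 343, 426, 456, 432, 390, 324, 214, 149, 145, 137, 146, 132, 139, 144, 145, 130, 126, 136, 132, 127, 131, 128, 137, 133, 125, 122, 129, 134, 123, 134, 124, 129] [305, 303, 298, 311, 303, 302, 302, 300, 294, 301, 303, 301, 303, 304, 345, 398, 431, 414, 412, 380, 317, 236, 157, 145, 135, 140, 141, 144, 146, 186, 224, 235, 233, 236, 227, 223, 223, 218, 219, 213, 218, 209, 212, 210, 205]
```

The wrist row and the contact height agree on L = 34 mm, and the tips sit at the same depth open or closed. Next: grip and turn the T-handle.

```bash
cat >> h.py <<'E'
L=34.
TS=-20.
def fz(): return (F.T@np.mean([np.array(current_wrist_force()) for _ in range(3)],axis=0)).round(1)
E
python3 - <<'E'
from h import *
t0=current_time()
tp=lambda th,d: tpose(th,depth=d+L,TS=-20)
move_l(W(174,45,45),velocity=250)
P,Rm=tp(0,-30);movep(P,Rm)
open_gripper();print("open",current_time()-t0)
move_l(tp(0,9.5)[0],velocity=150);print(fz())
close_gripper(25);print("gap",current_finger_gap()*92,fz(),current_time()-t0)
for th in(20,40,60,80,94):
    P,Rm=tp(th,9.5);move_l(P,Rm,velocity=60);print(th,fz(),np.round(current_wrist_torque(),2),current_time()-t0)
P,Rm=tp(91,9.5);move_l(P,Rm,velocity=60)
open_gripper()
move_l(tp(91,-30)[0],velocity=200)
P=current_tcp_pos()
print(current_finger_gap(),current_time(),np.round(current_qpos()))
c=camera_params("wrist");a=grab_frame("wrist");save("w7",a)
b=proj(c,np.array([W(174,0,51),W(146.5,0,51),W(201.5,0,51),W(174,27,51)])).round();print(b.tolist())
E
```

```text
open 2.0
[-0.8 -0.   0.4]
gap 11.585769430820742 [-0.5  0.4 -0.2] 3.6000000000000014
20 [-1.   1.4 -0.2] [ 0.58  0.5  -0.08] 4.100000000000001
40 [0.9 0.1 0.3] [ 0.25  0.18 -0.11] 4.600000000000001
60 [ 2.1 -1.1  2. ] [-0.28 -0.05 -0.28] 5.100000000000001
80 [ 3.1 -4.2  2.4] [-0.9  -0.08 -0.41] 5.600000000000001
94 [ 2.6 -6.1  3.9] [-1.75  0.28 -0.07] 5.991700000000002
1.0049860276543485 37.9333 [-21.   7.  24. 122.   1.  32.  77.]
[[319.0, 229.0], [319.0, 190.0], [320.0, 270.0], [358.0, 229.0]]
```

Run:
```python
from h import *
a=cv2.imread("pics/w7.png").astype(int).sum(2)
m=(a[170:300,270:380]>430).astype(np.uint8)
n,l,st,ce=cv2.connectedComponentsWithStats(m)
for i in range(1,n):
    if st[i,4]>60:
        ys,xs=np.where(l==i);r=cv2.minAreaRect(np.c_[xs+270,ys+170].astype(np.float32));print(st[i,4],r)
c=camera_params("wrist");print("axis",np.diff(proj(c,np.array([W(146.5,0,51),W(201.5,0,51)])),axis=0))
def q(P,Rm):
    r=inverse_kinematics(P,Rm);return None if r is None else np.round(r).astype(int).tolist()
zm=R.from_euler('z',-27.2,degrees=True).as_matrix()
for s in(-30,-34,-38):
  Rt=tilt(s);D=Rt[:,2]*(14+L)
  print(s,[q(p+D,Rt) for p in(W(65,0,78),W(65,0,34),W(65,0,35.2),W(79,0,35.2),W(79,0,94),W(79,130,94)+[0,0,40])])
  Rp=zm@F.T@Rt
  print([q(np.array([656,164,h])+zm@[-10,0,0]+Rp[:,2]*(14+L),Rp) for h in(36,150)])
```

```text
487 ((324.4999694824219, 171.99998474121094), (108.99998474121094, 3.999999523162842), 0.0)
2886 ((324.5, 235.0), (82.0, 109.0), 90.0)
328 ((368.5, 291.5), (15.0, 21.0), 90.0)
261 ((319.4365539550781, 290.50201416015625), (4.997482776641846, 63.0634765625), 88.18170166015625)
65 ((273.5, 295.0), (8.0, 7.0), 90.0)
axis [[ 1.33845218 80.11276867]]
-30 [[-46, 21, 17, 139, 73, 45, 61], [-49, 28, 24, 137, 77, 38, 56], [-49, 28, 24, 137, 77, 38, 56], [-47, 27, 24, 136, 76, 38, 59], [-47, 17, 18, 139, 70, 46, 65], [-53, 19, 12, 126, 55, 58, 74]]
[[-33, 54, 12, 77, 9, 73, 125], [-32, 46, 11, 75, 11, 83, 126]]
-34 [[-48, 23, 19, 137, 69, 47, 62], [-48, 30, 22, 135, 72, 42, 59], [-48, 30, 22, 135, 72, 42, 59], [-47, 29, 22, 134, 72, 43, 61], [-48, 20, 18, 137, 67, 50, 66], [-53, 21, 12, 123, 53, 62, 75]]
[[-34, 56, 13, 74, 10, 78, 124], [-33, 49, 11, 73, 13, 86, 125]]
-38 [[-49, 26, 18, 135, 65, 51, 64], [-48, 32, 21, 133, 68, 46, 61], [-48, 32, 21, 133, 68, 46, 61], [-47, 31, 21, 132, 68, 46, 63], [-48, 23, 17, 135, 64, 53, 67], [-53, 24, 12, 121, 51, 66, 75]]
[[-34, 59, 13, 71, 11, 82, 124], [-33, 51, 10, 70, 15, 90, 125]]
```

Run:
```python
import cv2,numpy as np
a=cv2.imread("pics/w7.png").astype(int).sum(2)
for r in range(185,282,10): print(r,a[r,296:346:2].tolist())
```

```text
185 [365, 360, 366, 362, 360, 363, 361, 364, 368, 362, 364, 368, 356, 369, 367, 371, 370, 367, 366, 364, 368, 371, 363, 361, 364]
195 [354, 360, 363, 363, 365, 375, 364, 365, 414, 434, 425, 439, 438, 424, 381, 348, 365, 364, 363, 361, 357, 367, 364, 368, 359]
205 [319, 329, 320, 326, 320, 322, 296, 348, 440, 563, 589, 576, 448, 424, 400, 354, 318, 324, 325, 323, 321, 322, 321, 322, 326]
215 [320, 318, 326, 323, 325, 323, 305, 345, 411, 431, 430, 438, 441, 430, 391, 330, 321, 322, 323, 321, 320, 320, 322, 323, 326]
225 [168, 172, 171, 178, 175, 163, 179, 403, 553, 597, 600, 610, 616, 598, 541, 367, 174, 169, 165, 165, 161, 169, 167, 172, 167]
235 [173, 172, 171, 166, 165, 166, 183, 395, 547, 603, 607, 612, 613, 603, 547, 392, 174, 163, 171, 162, 162, 170, 171, 165, 166]
245 [323, 325, 324, 320, 322, 322, 286, 385, 539, 603, 604, 615, 612, 610, 553, 433, 325, 328, 328, 325, 327, 320, 331, 328, 331]
255 [391, 395, 395, 400, 398, 401, 401, 417, 538, 602, 611, 613, 621, 614, 554, 451, 422, 437, 435, 438, 437, 435, 431, 428, 437]
265 [502, 510, 513, 498, 509, 516, 511, 477, 538, 603, 606, 613, 615, 610, 568, 489, 490, 494, 490, 495, 493, 487, 483, 489, 503]
275 [429, 429, 423, 429, 428, 428, 427, 424, 426, 430, 430, 430, 427, 417, 432, 431, 427, 426, 431, 434, 434, 436, 431, 431, 430]
```

The bar edges run straight along the slope axis over rows 192–270, as predicted for out and turned 90°. Next the cover: grip, lift about 1.2 mm, slide 14 mm and draw it off.

Run:
```python
from h import *
t0=current_time();Rt=tilt(-34);D=Rt[:,2]*(14+L)
movep(W(65,0,78)+D,Rt)
move_l(W(65,0,34)+D,velocity=120);print(fz(),current_time()-t0)
close_gripper(45);g=current_finger_gap()*92;print("gap",g,fz(),current_time()-t0)
if 8<g<12.5:
    f0=fz()
    move_l(W(65,0,35.2)+D,velocity=20);print("lift",fz()-f0)
    for x in(70,75,79):
        move_l(W(x,0,35.2)+D,velocity=40);print(x,fz()-f0)
        if np.abs(fz()-f0).max()>20:break
    else:
        for z in(38,42,48):
            move_l(W(79,0,z)+D,velocity=40);print("z",z,fz()-f0)
            if np.abs(fz()-f0).max()>12:break
print(current_finger_gap()*92,current_time())
save("w8",grab_frame("wrist"))
```

```text
[-0.8 -0.7  0.4] 1.6000000000000014
gap 9.388852290609412 [-0.8  0.1  0.3] 2.808399999999999
lift [-1.2 -0.7 -2.3]
70 [-1.6  0.5 -2.2]
75 [-0.2  0.5 -2.7]
79 [-1.4 -0.4 -1.7]
z 38 [ 0.1 -0.1 -2.5]
z 42 [-0.1 -0.7 -2.1]
z 48 [-0.1 -0.4 -2.3]
9.343429757595528 42.6417
```

Run:
```python
from h import *
t0=current_time();Rt=tilt(-34);D=Rt[:,2]*(14+L)
zm=R.from_euler('z',-27.2,degrees=True).as_matrix();Rp=zm@F.T@Rt
H=lambda h:np.array([656,164,h])+zm@[-10,0,0]+Rp[:,2]*(14+L)
move_l(W(79,0,94)+D,velocity=200)
move_l(W(79,130,94)+[0,0,40]+D,velocity=300);print(current_time()-t0)
movep(H(110),Rp);print(current_time()-t0,current_finger_gap()*92)
move_l(H(44),velocity=150);f0=np.mean([current_wrist_force()[2] for _ in range(5)])
for h in np.arange(41,30,-1.):
    move_l(H(h),velocity=40);f=np.mean([current_wrist_force()[2] for _ in range(5)])-f0;print(h,round(f,2))
    if f>2.2:break
print(current_time()-t0)
c=camera_params("side");save("sideP",grab_frame("side"))
print(current_time())
```

```text
0.9832999999999998
1.8250000000000028 9.547249451379223
41.0 -0.38
40.0 -1.18
39.0 -0.77
38.0 -1.17
37.0 -0.54
36.0 0.16
35.0 5.02
4.1666000000000025
46.9083
```

Contact came at 35–36 mm against 36 expected. I'll release, back off along the tool axis and check.

Run:
```python
from h import *
open_gripper();P=current_tcp_pos();Rt=current_tool_rot()
move_l(P-Rt[:,2]*110,velocity=250);print(current_time())
out=np.zeros((600,800,3),np.uint8)
zm=R.from_euler('z',-27.2,degrees=True).as_matrix()
def rect(a,b,z):return np.array([656,164,z])+np.array([(a,b,0),(a,-b,0),(-a,-b,0),(-a,b,0)],float)@zm.T
for n,box,(ox,oy) in(("scene",(150,110,390,350),(0,0)),("side",(225,130,425,330),(400,0))):
    c=camera_params(n);g=grab_frame(n)[:,:,::-1];k=400/(box[2]-box[0])
    e=cv2.resize(g[box[1]:box[3],box[0]:box[2]],(400,400),interpolation=2)
    for r,col in((rect(80,100,2),(0,0,255)),(rect(55,75,6),(0,255,0))):
        cv2.polylines(e,[((proj(c,r)+.5-box[:2])*k).astype(np.int32)],True,col,1)
    out[oy:oy+400,ox:ox+400]=e
w=grab_frame("wrist")[:,:,::-1];out[400:,:320]=cv2.resize(w,(320,200));
out[400:,320:640]=cv2.resize(cv2.imread("pics/w8.png"),(320,200))
cv2.imwrite("pics/final.png",out)
```

```text
48.7583
```

View pics/final.png

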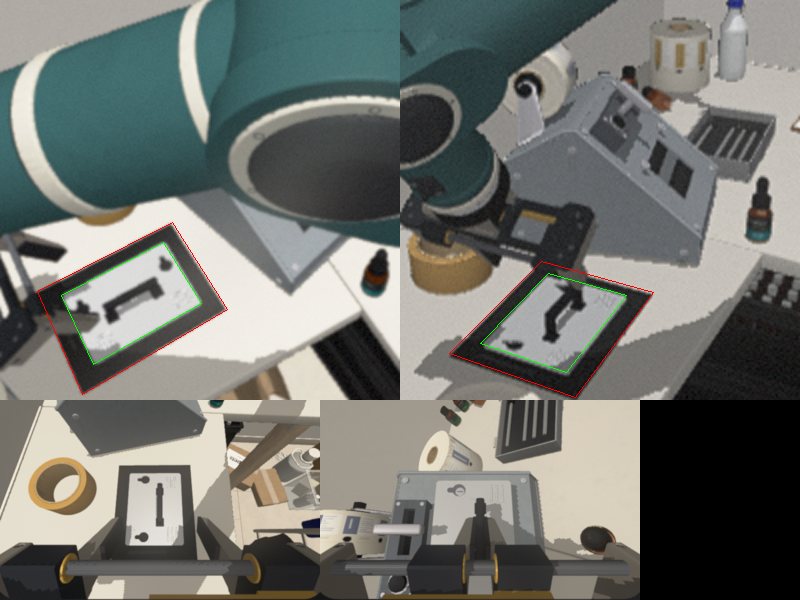

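The cover lies flat with its handle up, inside the mat on all sides. The T-handle is out and turned, and the tape roll, bottle and case are still standing. Handing in.

```bash
python3 -c "
from plant import *
print(current_time(),current_wrist_force());sign_off()"
```

```text
48.9083 [-0.61641055  0.17656856 -0.47797296]
the job is handed in; nothing more can be done
```

The cover is off and lying flat, handle up, inside the black mat on all four sides. The T-handle is left out and turned. I handed the job in at 48.9 s of the 56 s allowed, with the robot touching nothing; no verdict was reported.

**What I did:** I pressed the release button and the T-handle popped out. I gripped it and turned it 94° clockwise, eased back to 91° and let go. I then gripped the cover's bar, lifted it 1.2 mm, slid it 14 mm up the slope and drew it off without it catching. I set it down on contact force, at a handle height of 35–36 mm against 36 mm expected.

**Last checks:**
- **Cover:** in the scene and side pictures the plate lies centred on the mat. The handle stands up.
- **T-handle:** after the turn, the wrist picture showed the bar straight along the slope to within about 1°, and out. I saw it only coarsely in later pictures and did not measure it again.
- **Bystanders:** the tape roll, the bottle and the case stand upright where they were. The arm hid the loose label roll in the final scene picture; it was last seen standing while the cover was being drawn off.

**What disagreed:** the real fingertips are about 34 mm short of the reported TCP, although the text puts the TCP at the tips. My first presses therefore missed the button and cost about 10 s. I worked out the offset from pictures and from first contact with the button, then used it for every grasp.

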